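# Lay a rack leg down on its jig

## Robot

A 6-joint arm with a two-finger parallel gripper is mounted at the origin on the work surface. World frame = base frame: x ahead of the robot, y to its left, z up, the work surface at z = 0. Lengths are in m, angles in degrees, forces in N, time in s.
With the tool pointing down it reaches from about 0.275 to 0.775 m from the base axis. Payload 14.6 kg.
Tool frame: the origin (TCP) lies midway between the tips of the shut fingers; the grasp point (between the pads) lies pinch_z behind it (pinch_z is the distance from the TCP to the grasp point, in m); z points along the fingers, y is the line along which they close (so a half turn about z gives the same grasp; the last joint's range is limited). The gripper opens to 85 mm and grips with 20 to 120 N. Pads are 22 mm wide; open, the fingers measure 114 mm over their backs; the gripper's body (76 mm by 85 mm) begins 54 mm behind the grasp point. The pads swing forward as they close: fully open they stand 13 mm farther back than shut.
Start: joints at [-76.392, 15.075, -2.767, 72.158, 0, 81.102], TCP at [0.201, -0.485, 0.231] pointing down, gripper open.
Joint ranges: [-151.79, 151.79], [-50.71, 97.33], [-67.44, 78.34], [-121.81, 120.89], [-77.56, 73.72], [-180, 180]. Speed limits (degrees/s): [108.29, 108.29, 147.25, 159.86, 180, 180].

## Interface

Orientations are given as a 3x3 rotation matrix whose columns are the frame's x, y, z axes.
In Python, from bench import sense, camera, finish_job, recognise, tip_of, pinch_z gives the robot as it stands. The module is installed in compiled form; this text tells all that it offers.
- The arm moves only by the tool send_rows, never from a script. Its arguments are lists of equal length, an entry for each row: "linear": the shift along the tool's x, y, z in cm, a list of three; "rot": the turn, a rotation vector about the tool's x, y, z in rad, a list of three. A call has 1 to 8 rows; each row is the pose to reach, as a shift and turn from the pose commanded when the call began, along the tool's axes at that moment; what a row does not reach only later rows make up. A row lasts 1/12 s, in which the tool goes at most 41.7 mm and 7.16 degrees, less where a joint would pass 70% of its speed; a pose out of reach is approached as far as the arm can. A call with a gripper value outside its range is refused whole. "gripper" is the opening, from 0 (shut) to 1 (fully open), set as the call begins (left out, the last holds). The fingers move at their own pace and stop on an object; "newtons" is the grip in N (left out, the last holds). Time passes only in rows, so rows that repeat a pose let the fingers close. It gives the time, the measured TCP pose, the force, the opening and the grip force at its end, in the units of the state.
- sense(): the state, without advancing time (a new reading comes with each control period).
- camera(name): name is "scene" or "top" or "wrist"; returns a dict with "pixels" (480x640x3 uint8, red, green, blue), "fx", "fy", "cx", "cy" (pixels), "k1" (the pictures are not rectified: a ray, as slopes to the right and down, at radius r is drawn at 1 + k1 r^2 times it, then the intrinsics apply), "world_to_cam" (4x4, takes a point from world to camera coordinates); the wrist camera has in their place "mount" (4x4, takes a point from camera to tool coordinates, whose origin is the TCP and whose axes are the flange's). Camera axes: x right, y down, z forward; pixel columns grow to the right and rows downward; lengths in m; the calibration is good to about 2 mm. A picture is of the moment at which its call begins: read the wrist's pose just before it. There is no depth.
- finish_job(): hands the job in; it is judged then, once.
Trained networks look in a picture, given as the dict that the camera call returned (one of the last four; its "shot" number tells which), for a name from the list of things; names that differ only in an ending like _2 or _b are one class to them, and where a whole thing is asked for, a point or a joint stands for the part that bears it (a point fixed in the world has none). Each returns a list of dicts, best first, with "conf" (0 to 1); they miss things now and then, are a little off and sometimes report something else, mostly with a low value. They report only what shows in the picture. A call takes as long as a camera call.
- recognise(target, picture): "centre" ([x, y, z] in m, in world coordinates, good to about 4 mm: the middle of the surface that is visible of it).
- tip_of(target, picture): "centre" ([x, y, z] in m, in world coordinates, good to about 4 mm: a listed point, or the origin of a listed thing).
The state is a dict: "clock": time; "joints": joint angles; "joint_velocities": joint speeds; "tau": joint torques, N m; "tool_pos": TCP position; "tool_rot": TCP orientation; "contact_force": force on the tool from outside, world axes, zero at the start; "torque": the same for the moment, N m; "grip_width": finger opening in m; "grip_force": force on a finger pad.
Only numpy, scipy, OpenCV 4.12 (cv2) and the standard library are available. Lean on these libraries where they do the work, as an engineer would, in place of code of your own. Each camera call takes 0.05 s, during which the arm holds its last target. There are 200 camera calls.

## Task

Tip the stainless rack leg that stands on the jig over the stop bar so that it lies along the jig with its tube on the rubber-topped rest bar; keep it under control all the way down, so that it lands gently and never drops. Leave it lying there with its square plate pushed up against the stop bar, square to it, and come away. The leg is only to be pushed and propped, not gripped, lifted or shoved hard, and everything else on the bench is to be left alone.

Things in the scene. Friction and masses are not known exactly. Their poses are not given: they have to be found in the camera images.
- leg: stainless rack leg standing on the jig. Plate 80 x 80 x 5 mm, tube 40 mm dia. up to 162 mm, bullet foot 39 mm dia. up to 172 mm, tapering to 25 mm at its end at 200 mm. 0.43 to 0.75 kg, centre of mass 62 mm up: it overbalances at 33 degrees. Origin: centre of the plate's underside; z along the tube. At the start z is up, -x faces the stop (within 0.08 rad), plate 6 to 25 mm from the stop and centred within 12 mm
- leg_toe (a point): middle of the bottom edge of the leg's plate that faces the stop (40 mm from the origin along the leg's -x): the edge that the leg tips about
- leg_seat (a point): on the leg's axis at the upper face of the plate, 5 mm from the origin along z: lies in the plane of the stop face when the leg is fully home
- leg_end (a point): centre of the blunt end of the bullet foot, 200 mm from the origin along z
- jig: steel jig fixed to the bench. Origin: on the table, below the middle of the stop bar's plate-side face; +x from the stop to the standing leg (roughly world +y), z up; the leg falls along -x. Bed 6 mm thick, x -128 to 142, y +-85 mm. Stop bar x -10 to 0, y +-60, top 21 mm above the table. Rest bar x -120 to -100, y +-75, rubber top at 26 mm. Beyond x -128 only the table lies below
- stop_face (a point): middle of the stop bar's face against which the plate is to bear (its normal is the jig's +x)
- rest_top (a point): middle of the top of the rest bar, 110 mm from the stop face; the leg lies level when its tube rests here
- spare_leg: a second leg of the same make standing on the table beside the jig, not on it: leave alone
- spray_can: capped aerosol can, 65 mm in diameter, 190 mm tall, standing beside the jig: leave alone
- post_stub: upright stub of square tube, 38 mm wide, 110 mm tall: leave alone
- mallet: rubber-headed mallet with a wooden handle, 270 mm, lying: leave alone
- wrench: open-ended wrench, 190 mm, lying: leave alone
- tape_measure: tape measure, 66 x 34 x 62 mm: leave alone
- tape_roll: roll of tape, 100 mm in diameter, 24 mm high, lying flat: leave alone

How it is judged:
By the outcome, as a careful person would: the job done as asked, in the order asked, and still so for the second after the job is handed in, with the robot touching nothing.
It also fails if it takes over 64 s, if anything falls off the work surface, if the arm or the gripper's body presses on something with over 40 N, if the wrist force passes 120 N, or if a joint passes its speed limit or range.

## Working session

There is one attempt and no reset: what is moved stays moved. The work goes in short steps, Python scripts to look and compute and a tool call to move; the robot and the scene stay as the last step left them, time stands still between calls to the robot, and variables do not carry over. Pictures are saved under pics/ and viewed, at most 10 in all, crops included, and the job is handed in when it is done.

Besides the shell and the picture viewer there is one more tool, called after "Call:" as name(argument=value, ...) on one line, values as JSON. send_rows: Moves the arm, as the interface text tells. Its arguments: {"type":"object","properties":{"linear":{"type":"array"},"rot":{"type":"array"},"gripper":{"type":"number"},"newtons":{"type":"number"}},"required":["linear","rot"]}

```bash
mkdir -p pics; cat > h.py <<'E'
import numpy as np, cv2
from bench import *
np.set_printoptions(precision=4,suppress=True)
def save(p,n): cv2.imwrite(f'pics/{n}.png',p['pixels'][:,:,::-1])
def proj(p,P):
    T=np.array(p['world_to_cam']);q=T[:3,:3]@np.array(P)+T[:3,3]
    s=q[:2]/q[2];s=s*(1+p['k1']*(s@s));return np.array([p['fx']*s[0]+p['cx'],p['fy']*s[1]+p['cy']])
E
python3 - <<'E'
from h import *
s=sense();print(s['clock'],s['tool_pos'],np.array(s['tool_rot']),s['contact_force'],pinch_z)
for c in ['scene','top']:
    p=camera(c);save(p,c+'0')
    print(c,p['fx'],p['k1'],np.linalg.inv(np.array(p['world_to_cam']))[:3,:])
    for t in ['leg','leg_toe','leg_seat','leg_end','jig','stop_face','rest_top','spare_leg','spray_can']:
        print(t,[(np.round(d['centre'],4).tolist(),round(d['conf'],2)) for d in tip_of(t,p)[:3]])
E
```

```text
0.0 [ 0.2009 -0.4847  0.2308] [[ 0.9238  0.3828 -0.0003]
 [ 0.3828 -0.9238  0.001 ]
 [ 0.0001 -0.0011 -1.    ]] [0.2395 0.2025 0.2703] 0.0187
scene 494.30552589499473 -0.022030314086425855 [[ 0.397   0.5077 -0.7647  1.306 ]
 [ 0.9178 -0.2134  0.3348 -0.2494]
 [ 0.0068 -0.8347 -0.5506  0.6603]]
leg [([0.586, 0.1847, 0.0034], 0.64), ([0.5554, 0.0197, 0.0235], 0.6)]
leg_toe [([0.5816, 0.1523, 0.0037], 0.71)]
leg_seat [([0.582, 0.1852, 0.0092], 0.96), ([0.5884, 0.1852, 0.0065], 0.54), ([0.6746, -0.1387, 0.0023], 0.42)]
leg_end [([0.5847, 0.1874, 0.2096], 0.6)]
jig [([0.5667, 0.1279, 0.0033], 0.74)]
stop_face [([0.5713, 0.1236, 0.0163], 0.76)]
rest_top [([0.5573, 0.0209, 0.0186], 0.58), ([0.717, -0.0281, 0.0017], 0.38), ([0.6759, -0.1406, 0.0016], 0.26)]
spare_leg [([0.7152, -0.0289, -0.0012], 0.95)]
spray_can [([0.7382, 0.1406, -0.0004], 0.56)]
top 475.37625375750906 0.04285006938651481 [[ 0.0141 -0.9889  0.1479  0.4253]
 [-0.9999 -0.0128  0.0094  0.052 ]
 [-0.0074 -0.148  -0.989   1.1268]]
leg [([0.5872, 0.1909, 0.01], 0.71)]
leg_toe [([0.5821, 0.1486, 0.0064], 0.57)]
leg_seat [([0.5795, 0.1902, 0.015], 0.91)]
leg_end [([0.5876, 0.1892, 0.2059], 0.92)]
jig [([0.5716, 0.1253, 0.0008], 0.82)]
stop_face [([0.5716, 0.128, 0.0126], 0.78), ([0.5807, 0.1471, 0.0056], 0.63)]
rest_top [([0.5564, 0.0166, 0.0232], 0.7)]
spare_leg [([0.7092, -0.0303, -0.0037], 0.97)]
spray_can [([0.5875, 0.1891, 0.2064], 0.65), ([0.7448, 0.1372, 0.0009], 0.61)]
```

View pics/scene0.png

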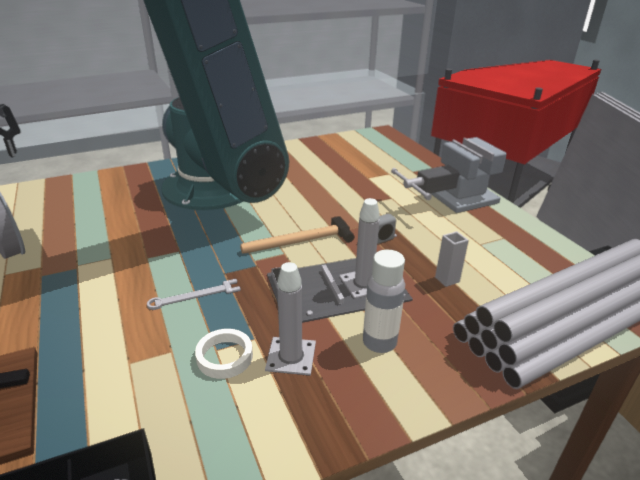

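View pics/top0.png

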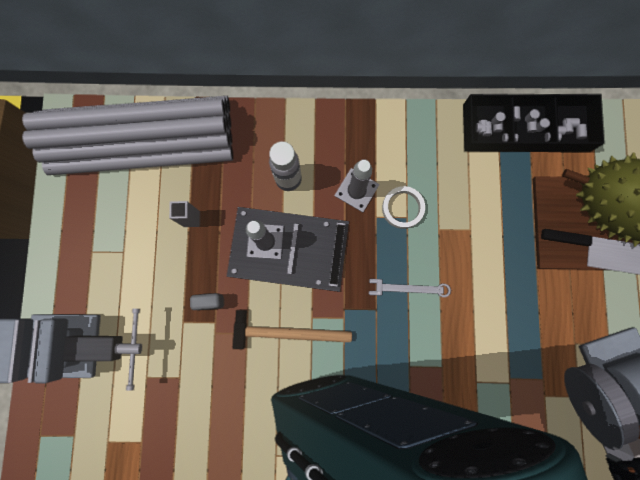

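The jig sits centre-left in the top view, with the leg at about (260,235), the stop bar at (293,248) and the rest bar at (338,253). The spare leg (357,190), can (285,165), wrench (375–450,288) and tape roll (405,207) are all clear of the axis. I'll fit the bed outline next to get the jig's pose.

```bash
cat >> h.py <<'E'
from scipy.spatial.transform import Rotation as Ro
def unproj(p,uv,z):
    s=np.array([(uv[0]-p['cx'])/p['fx'],(uv[1]-p['cy'])/p['fy']]);q=s.copy()
    for _ in range(10): q=s/(1+p['k1']*(q@q))
    M=np.linalg.inv(np.array(p['world_to_cam']));d=M[:3,:3]@np.r_[q,1];o=M[:3,3]
    return o+d*(z-o[2])/d[2]
def rows(poses,T0=None):
    "poses: list of (pos,R) -> rows in tool axes (cm, rad)"
    s=sense();p0,R0=(np.array(s['tool_pos']),np.array(s['tool_rot'])) if T0 is None else T0
    for p,R in poses:
        print(np.round(R0.T@(np.array(p)-p0)*100,2).tolist(),np.round(Ro.from_matrix(R0.T@R).as_rotvec(),3).tolist())
E
python3 - <<'E'
from h import *
p=camera('top');g=p['pixels'].astype(int)
m=((g.max(2)<85)&(g.max(2)-g.min(2)<22)).astype(np.uint8)
m[:190]=0;m[310:]=0;m[:,:215]=0;m[:,365:]=0
m=cv2.morphologyEx(m,cv2.MORPH_OPEN,np.ones((3,3)))
n,l,st,c=cv2.connectedComponentsWithStats(m);k=1+np.argmax(st[1:,4])
pts=np.argwhere(l==k)[:,::-1]
W=np.array([unproj(p,q,0.006)[:2] for q in pts])*1000
r=cv2.minAreaRect(W.astype(np.float32));print(r,len(pts))
c,s,a=r;bp=cv2.boxPoints(r);print(bp)
im=g.astype(np.uint8)[:,:,::-1].copy()
cn,_=cv2.findContours((l==k).astype(np.uint8),0,1);cv2.drawContours(im,cn,-1,(0,0,255),1)
cv2.imwrite('pics/crop.png',cv2.resize(im[190:310,215:375],None,fx=5,fy=5,interpolation=cv2.INTER_CUBIC))
E
```

```text
((568.5833740234375, 131.43704223632812), (270.3668212890625, 169.708740234375), 83.11421966552734) 6636
[[468.1339   7.4019]
 [636.6185 -12.9445]
 [669.0329 255.4722]
 [500.5483 275.8186]]
```

View pics/crop.png

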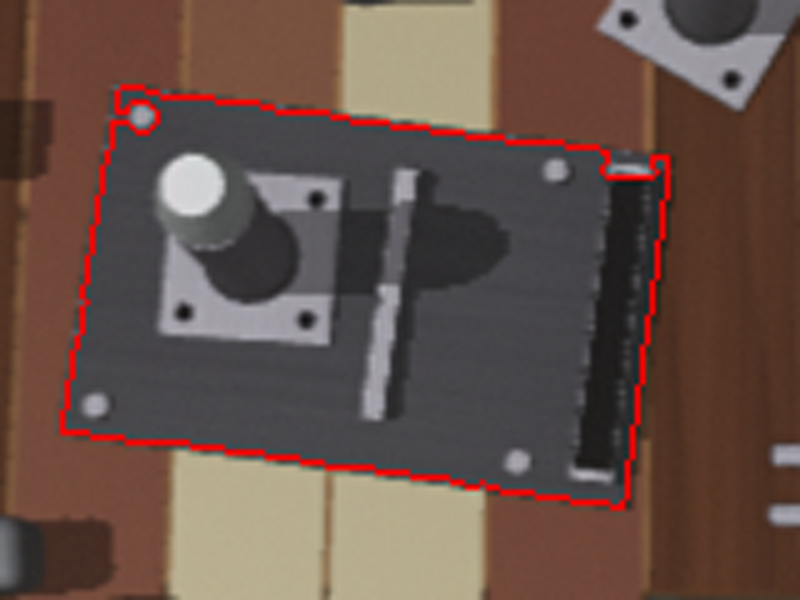

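The red outline matches the bed: it measures 270.4 x 169.7 mm against the stated 270 x 170, so the jig pose is good. The plate's stop-side edge runs from crop pixel (342,182) to (328,344).

```bash
cat >> h.py <<'E'
a=np.deg2rad(83.11);ex=np.array([np.cos(a),np.sin(a),0]);ey=np.array([-np.sin(a),np.cos(a),0]);ez=np.array([0,0,1.])
J0=np.array([.5677,.1245,0]);JR=np.c_[ex,ey,ez]
def tj(P): return JR.T@(np.array(P)-J0)
def tw(P): return J0+JR@np.array(P)
def tool(phi):  # tool y=+jig x when phi=0, z down; leans with the leg (z=(sin,0,-cos) in jig)
    f=np.deg2rad(phi);z=np.array([np.sin(f),0,-np.cos(f)]);y=np.array([np.cos(f),0,np.sin(f)])
    return JR@np.c_[np.cross(y,z),y,z]
E
python3 - <<'E'
from h import *
p=camera('top')
for q in [(342,182),(328,344),(163,333)]:
    print(tj(unproj(p,(215+q[0]/5,190+q[1]/5),.011))*1000)
q=(193,184);print('end',tj(unproj(p,(215+q[0]/5,190+q[1]/5),.206))*1000)
for P in [(.738,.1406,0),(.712,-.03,0)]: print(tj(P)*1000)
P=tw([.060,0,.32]);print(P)
print('goal');rows([(tw([.063,0,.30]),tool(0))])
E
```

```text
[ 25.3853 -49.9651  11.    ]
[20.73   27.6816 11.    ]
[98.6776 32.8563 11.    ]
end [ 63.3486  -9.4809 206.    ]
[  36.4135 -167.1387    0.    ]
[-136.0735 -161.7923    0.    ]
[0.5749 0.1841 0.32  ]
goal
[60.31, -47.76, -6.87] [-0.0, -0.0, -2.629]
```

Call:
send_rows(linear=[[0,0,-6],[12,-9,-8],[20,-16,-8],[60,-48,-8],[60,-48,-8],[60,-48,-8],[60,-48,-8],[60,-48,-8]], rot=[[0,0,-0.1],[0,0,-0.25],[0,0,-0.4],[0,0,-2.69],[0,0,-2.69],[0,0,-2.69],[0,0,-2.69],[0,0,-2.69]], gripper=0.8)

```text
clock: 1.77
tool_pos: [0.3417, -0.2296, 0.2958]
tool_rot: [[0.196, 0.981, 0.0], [0.981, -0.196, -0.0], [-0.0, 0.001, -1.0]]
contact_force: [0.9, -1.0, -0.3]
grip_width: 0.0682
grip_force: 0.0
```

```bash
cat >> h.py <<'E'
def toolL(phi,yaw=.06): return Ro.from_rotvec([0,0,yaw]).as_matrix()@tool(phi)
E
python3 - <<'E'
from h import *
s=sense();print(s['clock'],s['tool_pos'],s['joints'],s['contact_force'])
rows([(tw([.063,-.0097,.29]),toolL(0))])
E
```

```text
1.7667 [ 0.3417 -0.2296  0.2958] [-45.2685   3.0258  -7.8139  79.1264   0.003   56.0393] [ 0.8911 -0.9527 -0.2675]
[45.5, 15.7, 0.57] [0.0, 0.001, -1.708]
```

Call:
send_rows(linear=[[45.5,15.7,0.6],[45.5,15.7,0.6],[45.5,15.7,0.6],[45.5,15.7,0.6],[45.5,15.7,0.6],[45.5,15.7,0.6],[45.5,15.7,0.6],[45.5,15.7,0.6]], rot=[[0,0,-1.708],[0,0,-1.708],[0,0,-1.708],[0,0,-1.708],[0,0,-1.708],[0,0,-1.708],[0,0,-1.708],[0,0,-1.708]])

```text
clock: 2.43
tool_pos: [0.512, 0.0575, 0.2915]
tool_rot: [[-0.72, 0.694, 0.0], [0.694, 0.72, -0.0], [-0.0, 0.0, -1.0]]
contact_force: [1.3, -0.8, -0.1]
grip_width: 0.0681
grip_force: 0.0
```

```bash
python3 - <<'E'
from h import *
s=sense();print(s['clock'],s['tool_pos'],s['joints'],s['contact_force'])
rows([(tw([.063,-.0097,.29]),toolL(0))])
E
```

```text
2.4333 [0.512  0.0575 0.2915] [-2.6539 13.4777  4.3125 80.8078 -0.0065 41.3055] [ 1.3331 -0.8076 -0.0949]
[3.66, 14.3, 0.15] [0.0, 0.0, -0.707]
```

Call:
send_rows(linear=[[3.7,14.3,0],[3.7,14.3,0],[3.7,14.3,0],[3.7,14.3,0],[3.7,14.3,0],[3.7,14.3,0],[3.7,14.3,0]], rot=[[0,0,-0.707],[0,0,-0.707],[0,0,-0.707],[0,0,-0.707],[0,0,-0.707],[0,0,-0.707],[0,0,-0.707]])

```text
clock: 3.02
tool_pos: [0.585, 0.184, 0.2909]
tool_rot: [[-0.998, 0.062, -0.001], [0.062, 0.998, -0.0], [0.001, -0.0, -1.0]]
contact_force: [-0.1, -0.1, -0.4]
grip_width: 0.0683
grip_force: 0.0
```

```bash
python3 - <<'E'
from h import *
s=sense();print(s['clock'],s['tool_pos'],tj(s['tool_pos'])*1000,s['joints'])
rows([(tw([.063,-.0097,.29]),toolL(0))])
p=camera('wrist');save(p,'w1');R=np.array(s['tool_rot']);
q=camera('scene')
M=np.array(p['mount']);T=np.eye(4);T[:3,:3]=R;T[:3,3]=s['tool_pos'];p['world_to_cam']=np.linalg.inv(T@M)
for t in ['leg_end','leg_seat','leg_toe','stop_face']:
  for pp in (p,q):
    print(t,[((tj(d['centre'])*1000).round(1).tolist(),round(d['conf'],2)) for d in tip_of(t,pp)[:2]])
print(proj(p,tw([.0625,-.0097,.206])))
E
```

```text
3.0167 [0.585  0.184  0.2909] [ 61.1132  -9.9986 290.9256] [ 9.8493 23.912  19.8733 85.9947 -0.0002 13.401 ]
[0.02, 0.19, 0.09] [-0.0, -0.001, -0.002]
leg_end [([63.3, -11.2, 207.0], 0.87)]
leg_end [([65.7, -8.6, 208.7], 0.95), ([0.3, -1.7, 0.8], 0.19)]
leg_seat [([65.0, -13.8, 7.1], 0.77), ([67.7, -10.3, 207.7], 0.47)]
leg_seat [([66.6, -9.6, 7.6], 0.78)]
leg_toe [([27.2, -12.7, 5.4], 0.79), ([34.2, -173.3, 3.5], 0.29)]
leg_toe [([27.9, -10.0, 4.5], 0.78)]
stop_face [([6.6, 4.0, 13.4], 0.81)]
stop_face [([-0.2, -3.7, 16.7], 0.72)]
[329.9745 244.7788]
```

View pics/w1.png

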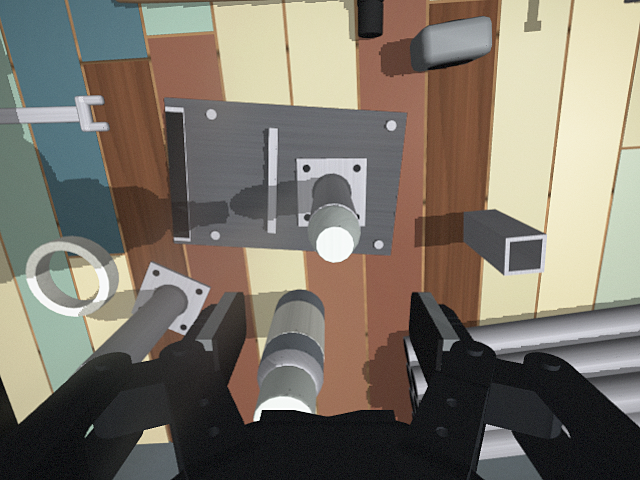

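Leg end at wrist pixel (335,245), against a predicted (330,245): it is about 1.5 mm further along jig +x, roughly (64, -10). The fingers straddle it, so I descend now.

Call:
send_rows(linear=[[0,0.3,2],[0,0.3,4],[0,0.3,6],[0,0.3,8],[0,0.3,10],[0,0.3,12],[0,0.3,13],[0,0.3,13]], rot=[[0,0,0],[0,0,0],[0,0,0],[0,0,0],[0,0,0],[0,0,0],[0,0,0],[0,0,0]])

```text
clock: 4.18
tool_pos: [0.5841, 0.1862, 0.1595]
tool_rot: [[-0.998, 0.067, -0.003], [0.067, 0.998, -0.001], [0.003, -0.001, -1.0]]
contact_force: [0.2, -0.2, 0.4]
grip_width: 0.0682
grip_force: 0.0
```

Call:
send_rows(linear=[[0,0,0],[0,0,0],[0,0,0],[0,0,0],[0,0,0]], rot=[[0,0,0],[0,0,0],[0,0,0],[0,0,0],[0,0,0]], gripper=0.57, newtons=20)

```text
clock: 4.6
tool_pos: [0.5854, 0.1865, 0.162]
tool_rot: [[-0.998, 0.067, 0.001], [0.067, 0.998, 0.0], [-0.001, 0.0, -1.0]]
contact_force: [0.3, -0.7, -0.2]
grip_width: 0.0488
grip_force: 0.0
```

```bash
cat >> h.py <<'E'
def rotL(thetas,toe=(.024,-.0122),p=None,yaw=.06,n=None):
    "rigid tip about the toe edge by thetas (deg): rows from the present pose"
    s=sense();p0=np.array(s['tool_pos']);R0=np.array(s['tool_rot']);c=tw([toe[0],toe[1],.006])
    ax=-Ro.from_rotvec([0,0,yaw]).apply(ey)
    rows([(c+Ro.from_rotvec(ax*np.deg2rad(t)).apply(p0-c),Ro.from_rotvec(ax*np.deg2rad(t)).as_matrix()@R0) for t in thetas])
E
python3 - <<'E'
from h import *
s=sense();print(s['clock'],tj(s['tool_pos'])*1000,s['contact_force'],s['grip_width'],s['grip_force'])
rotL([3,6,9,12,15,18,21,24])
p=camera('scene');save(p,'s2')
print([((tj(d['centre'])*1000).round(1).tolist(),round(d['conf'],2)) for t in ('leg_end','leg_toe') for d in tip_of(t,p)[:2]])
E
```

```text
4.6 [ 63.6313 -10.1123 161.9892] [ 0.324  -0.7144 -0.1689] 0.0488255369463607 0.0
[-0.01, -0.82, -0.19] [-0.052, 0.0, 0.0]
[-0.01, -1.65, -0.33] [-0.105, 0.001, 0.0]
[-0.02, -2.49, -0.43] [-0.157, 0.001, 0.0]
[-0.02, -3.33, -0.49] [-0.209, 0.001, 0.0]
[-0.03, -4.17, -0.5] [-0.262, 0.002, 0.0]
[-0.03, -5.01, -0.46] [-0.314, 0.002, 0.0]
[-0.04, -5.85, -0.39] [-0.367, 0.002, 0.0]
[-0.04, -6.69, -0.27] [-0.419, 0.003, 0.0]
[([64.8, -9.2, 212.6], 0.98), ([25.1, -8.5, 4.8], 0.66), ([-106.0, -1.4, 22.0], 0.49)]
```

Call:
send_rows(linear=[[0,-0.41,-0.1],[0,-0.82,-0.19],[0,-1.23,-0.27],[0,-1.65,-0.33],[0,-2.07,-0.39],[0,-2.49,-0.43],[0,-2.91,-0.47],[0,-3.33,-0.49]], rot=[[-0.026,0,0],[-0.052,0,0],[-0.079,0,0],[-0.105,0,0],[-0.131,0,0],[-0.157,0,0],[-0.183,0,0],[-0.209,0,0]])

```text
clock: 5.42
tool_pos: [0.5828, 0.1531, 0.1664]
tool_rot: [[-0.998, 0.065, 0.014], [0.067, 0.976, 0.208], [-0.0, 0.209, -0.978]]
contact_force: [0.3, 1.1, 0.3]
grip_width: 0.0487
grip_force: 0.4
```

```bash
python3 - <<'E'
from h import *
s=sense();print(s['clock'],tj(s['tool_pos'])*1000,s['contact_force'],s['grip_force'],s['joints'])
rotL([1.5,3,4.5,6,7.5,9,10.5,12])
p=camera('scene');save(p,'s3')
for t in ('leg_end','leg_toe','leg_seat'): print([((tj(d['centre'])*1000).round(1).tolist(),round(d['conf'],2)) for d in tip_of(t,p)[:2]])
E
```

```text
5.4167 [ 30.2043 -11.5893 166.4217] [0.3338 1.1364 0.265 ] 0.4428573790937662 [ 1.2235 22.4526 -2.8423 63.6142 12.0117  5.1595]
[-0.0, -0.41, -0.1] [-0.026, 0.0, 0.0]
[-0.01, -0.82, -0.19] [-0.052, 0.0, 0.0]
[-0.01, -1.23, -0.26] [-0.079, 0.0, 0.0]
[-0.01, -1.65, -0.33] [-0.105, 0.001, 0.0]
[-0.01, -2.06, -0.38] [-0.131, 0.001, 0.0]
[-0.02, -2.48, -0.43] [-0.157, 0.001, 0.0]
[-0.02, -2.9, -0.46] [-0.183, 0.001, 0.0]
[-0.02, -3.32, -0.48] [-0.209, 0.001, 0.0]
[([25.2, -13.1, 212.7], 0.62)]
[([28.0, -12.0, 5.6], 0.78), ([37.0, -171.3, 0.5], 0.51)]
[([62.2, -9.5, 17.0], 0.62)]
```

View pics/s3.png

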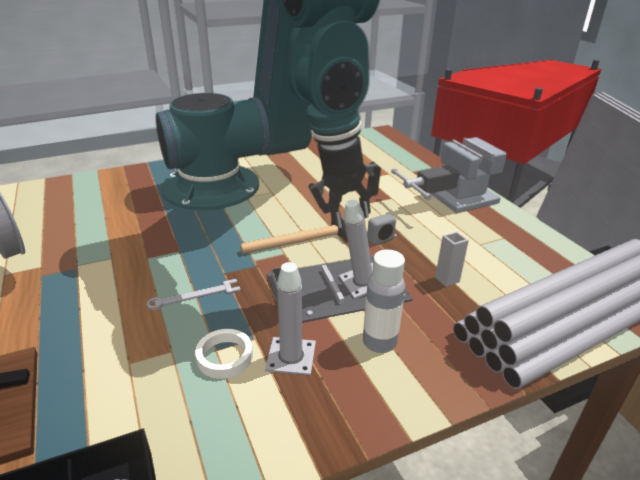

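The leg is tipping in place (end at (352,205), between the fingers), with a light contact of about 1 N.

Call:
send_rows(linear=[[0,-0.41,-0.1],[0,-0.82,-0.19],[0,-1.23,-0.27],[0,-1.65,-0.33],[0,-2.07,-0.39],[0,-2.49,-0.43],[0,-2.91,-0.47],[0,-3.33,-0.49]], rot=[[-0.026,0,0],[-0.052,0,0],[-0.079,0,0],[-0.105,0,0],[-0.131,0,0],[-0.157,0,0],[-0.183,0,0],[-0.209,0,0]])

```text
clock: 6.28
tool_pos: [0.5807, 0.12, 0.1642]
tool_rot: [[-0.998, 0.06, 0.027], [0.066, 0.912, 0.405], [-0.0, 0.406, -0.914]]
contact_force: [0.6, 0.3, -0.1]
grip_width: 0.0489
grip_force: 0.2
```

```bash
python3 - <<'E'
from h import *
s=sense();print(s['clock'],tj(s['tool_pos'])*1000,s['contact_force'],s['grip_force'],s['joints'])
rotL([1,2,3,4,5,6,7,8])
p=camera('scene')
for t in ('leg_end','leg_toe','leg_seat'): print([((tj(d['centre'])*1000).round(1).tolist(),round(d['conf'],2)) for d in tip_of(t,p)[:2]])
E
```

```text
6.2833 [ -2.9225 -13.4029 164.1972] [ 0.6038  0.3471 -0.0651] 0.21449587773531675 [-7.722  22.5046 -6.1039 63.1317 23.9121 -4.3084]
[-0.0, -0.27, -0.07] [-0.017, 0.0, 0.0]
[-0.0, -0.55, -0.13] [-0.035, 0.0, 0.0]
[-0.0, -0.82, -0.19] [-0.052, 0.0, 0.0]
[-0.01, -1.09, -0.24] [-0.07, 0.0, 0.0]
[-0.01, -1.37, -0.29] [-0.087, 0.0, 0.0]
[-0.01, -1.65, -0.33] [-0.105, 0.001, 0.0]
[-0.01, -1.92, -0.37] [-0.122, 0.001, 0.0]
[-0.01, -2.2, -0.4] [-0.14, 0.001, 0.0]
[([-16.1, -12.9, 208.4], 0.71), ([2.7, -6.1, 13.5], 0.34)]
[([27.3, -11.0, 4.8], 0.56)]
[([59.9, -7.9, 26.8], 0.92), ([3.9, -2.1, -0.3], 0.73)]
```

Call:
send_rows(linear=[[0,0,0],[0,-0.27,-0.07],[0,-0.55,-0.13],[0,-0.82,-0.19],[0,-1.09,-0.24],[0,-1.37,-0.29],[0,-1.65,-0.33]], rot=[[0,0,0],[-0.017,0,0],[-0.035,0,0],[-0.052,0,0],[-0.07,0,0],[-0.087,0,0],[-0.105,0,0]], gripper=0.51)

```text
clock: 7.07
tool_pos: [0.5795, 0.1028, 0.1603]
tool_rot: [[-0.998, 0.058, 0.034], [0.067, 0.864, 0.5], [0.0, 0.501, -0.865]]
contact_force: [0.8, 0.7, -0.5]
grip_width: 0.0434
grip_force: 0.1
```

```bash
python3 - <<'E'
from h import *
s=sense();print(s['clock'],tj(s['tool_pos'])*1000,s['contact_force'],s['grip_width'],s['grip_force'],s['joints'])
p=camera('scene')
for t in ('leg_end','leg_toe','leg_seat'): print([((tj(d['centre'])*1000).round(1).tolist(),round(d['conf'],2)) for d in tip_of(t,p)[:2]])
E
```

```text
7.0667 [-20.147  -14.3159 160.3207] [ 0.8416  0.6526 -0.4931] 0.04341188582782939 0.07417639950290322 [-12.1775  23.6928  -7.1249  63.9798  29.7126  -9.5975]
[([-36.2, -18.6, 203.2], 0.96), ([252.1, -42.8, -3.0], 0.35)]
[([26.1, -9.9, 3.8], 0.67)]
[([55.4, -8.9, 28.9], 0.56)]
```

Call:
send_rows(linear=[[0,-0.27,-0.07],[0,-0.55,-0.13],[0,-0.82,-0.19],[0,-1.09,-0.24],[0,-1.37,-0.29],[0,-1.65,-0.33],[0,-1.92,-0.37],[0,-2.2,-0.4]], rot=[[-0.017,0,0],[-0.035,0,0],[-0.052,0,0],[-0.07,0,0],[-0.087,0,0],[-0.105,0,0],[-0.122,0,0],[-0.14,0,0]])

```text
clock: 7.93
tool_pos: [0.5781, 0.0819, 0.1528]
tool_rot: [[-0.998, 0.053, 0.041], [0.067, 0.785, 0.615], [0.0, 0.617, -0.787]]
contact_force: [0.0, -1.1, 0.7]
grip_width: 0.0434
grip_force: 0.2
```

```bash
python3 - <<'E'
from h import *
s=sense();print(s['clock'],tj(s['tool_pos'])*1000,s['contact_force'],s['grip_width'],s['grip_force'],s['joints'])
rotL([1,2,3,4,5,6,7,8])
p=camera('scene')
for t in ('leg_end','leg_toe','leg_seat'): print([((tj(d['centre'])*1000).round(1).tolist(),round(d['conf'],2)) for d in tip_of(t,p)[:2]])
E
```

```text
7.9333 [-41.0399 -15.441  152.7691] [ 0.0458 -1.1043  0.6981] 0.04343463446335068 0.15579281455984528 [-17.5374  26.4779  -7.6857  66.3524  36.8189 -17.2072]
[-0.0, -0.27, -0.07] [-0.017, 0.0, 0.0]
[-0.0, -0.55, -0.13] [-0.035, 0.0, 0.0]
[-0.01, -0.82, -0.18] [-0.052, 0.0, 0.0]
[-0.01, -1.1, -0.24] [-0.07, 0.0, 0.0]
[-0.01, -1.37, -0.28] [-0.087, 0.0, 0.0]
[-0.01, -1.65, -0.33] [-0.105, 0.001, 0.0]
[-0.01, -1.93, -0.36] [-0.122, 0.001, 0.001]
[-0.01, -2.2, -0.4] [-0.14, 0.001, 0.001]
[([-72.4, -20.0, 188.4], 0.81), ([-250.2, -136.1, 2.9], 0.31)]
[([27.3, -10.8, 5.6], 0.87)]
[([52.9, -10.7, 33.0], 0.7)]
```

Overbalanced: the end is at about 40°, and the load has moved to the lower finger. Now I open the upper finger in small steps, holding the lower finger in place by compensating.

Call:
send_rows(linear=[[0,0.15,0],[0,0.3,0],[0,0.35,0]], rot=[[0,0,0],[0,0,0],[0,0,0]], gripper=0.6)

```text
clock: 8.38
tool_pos: [0.5783, 0.0855, 0.1555]
tool_rot: [[-0.998, 0.052, 0.041], [0.066, 0.787, 0.614], [-0.001, 0.615, -0.788]]
contact_force: [0.7, 0.4, 0.2]
grip_width: 0.0512
grip_force: 0.2
```

Call:
send_rows(linear=[[0,0.2,0],[0,0.4,0],[0,0.4,0]], rot=[[0,0,0],[0,0,0],[0,0,0]], gripper=0.7)

```text
clock: 8.63
tool_pos: [0.5785, 0.0886, 0.1579]
tool_rot: [[-0.998, 0.052, 0.041], [0.066, 0.786, 0.614], [-0.0, 0.615, -0.788]]
contact_force: [0.2, 0.7, 0.3]
grip_width: 0.0597
grip_force: 0.0
```

Call:
send_rows(linear=[[0,0.2,0],[0,0.4,0],[0,0.4,0]], rot=[[0,0,0],[0,0,0],[0,0,0]], gripper=0.8)

```text
clock: 8.88
tool_pos: [0.5787, 0.0916, 0.1602]
tool_rot: [[-0.998, 0.052, 0.041], [0.067, 0.786, 0.614], [-0.0, 0.616, -0.788]]
contact_force: [0.2, 0.9, 0.8]
grip_width: 0.0686
grip_force: 0.0
```

```bash
cat >> h.py <<'E'
from scipy.optimize import brentq
# 2D model in the leg's tipping plane: (x along leg's -fall dir, z); toe at origin
PROF=np.array([[-20,60],[-20,162],[-19.5,172],[-12.5,200]])/1000.  # lower side (x,z) in leg frame
YAW=.06; TOE=np.array([.026,-.0122])
uL=Ro.from_rotvec([0,0,YAW]).apply(ex)
def toe_w(toe=None): t=TOE if toe is None else toe; return tw([t[0],t[1],.006])
def prof(theta):
    t=np.deg2rad(theta);P=PROF+[.040,0]      # toe is at leg x=-40
    return np.c_[P[:,0]*np.cos(t)-P[:,1]*np.sin(t),P[:,0]*np.sin(t)+P[:,1]*np.cos(t)]
def endp(theta):
    t=np.deg2rad(theta);return np.array([.04*np.cos(t)-.2*np.sin(t),.04*np.sin(t)+.2*np.cos(t)])
def tcp2(theta,phi,d,w):
    "TCP (x,z from toe): lower face touches the leg, TCP d beyond the end's centre along the tool"
    f=np.deg2rad(phi);z=np.array([np.sin(f),-np.cos(f)]);y=np.array([np.cos(f),np.sin(f)])
    face=(prof(theta)@y).min()
    return z*(endp(theta)@z+d)+y*(face+w/2)
def pose(theta,phi,d,w):
    q=tcp2(theta,phi,d,w);return toe_w()+uL*q[0]+ez*q[1],toolL(phi)
def fit():
    s=sense();v=np.array(s['tool_pos'])-toe_w();q=np.array([v@uL,v[2]]);zt=np.array(s['tool_rot'])[:,2]
    phi=np.rad2deg(np.arctan2(zt@uL,-zt[2]));f=np.deg2rad(phi);y=np.array([np.cos(f),np.sin(f)])
    w=s['grip_width'];th=brentq(lambda t:(prof(t)@y).min()+w/2-q@y,phi-10,95)
    d=(q-endp(th))@np.array([np.sin(f),-np.cos(f)]);side=v@Ro.from_rotvec([0,0,YAW]).apply(ey)
    print('clock %.2f theta %.1f phi %.1f d %.1f w %.1f side %.1f'%(s['clock'],th,phi,d*1e3,w*1e3,side*1e3),'F',np.round(s['contact_force'],1),'J5 %.1f'%s['joints'][4])
    return th,phi,d,w
def plan(goals):
    th,ph,d,w=fit();rows([pose(*g[:2],g[2]/1000,w) for g in goals])
E
python3 - <<'E'
from h import *
print(sense()['grip_force'])
th,ph,d,w=fit()
n=np.linspace(0,1,9)[1:]
plan([(th+8*k,ph+7*k,d*1000-10*k) for k in n])
p=camera('scene')
for t in ('leg_end','leg_toe','leg_seat'): print([((tj(d['centre'])*1000).round(1).tolist(),round(d['conf'],2)) for d in tip_of(t,p)[:2]])
E
```

```text
0.032514274562345236
clock 8.88 theta 39.6 phi 38.0 d 44.1 w 68.6 side 0.7 F [0.2 0.9 0.8] J5 36.9
clock 8.88 theta 39.6 phi 38.0 d 44.1 w 68.6 side 0.7 F [0.2 0.9 0.8] J5 36.9
[-0.07, -0.28, -0.21] [-0.015, 0.004, -0.005]
[-0.08, -0.56, -0.41] [-0.031, 0.004, -0.005]
[-0.08, -0.85, -0.6] [-0.046, 0.004, -0.005]
[-0.08, -1.14, -0.79] [-0.061, 0.004, -0.005]
[-0.08, -1.44, -0.98] [-0.076, 0.004, -0.005]
[-0.09, -1.74, -1.16] [-0.092, 0.004, -0.005]
[-0.09, -2.05, -1.33] [-0.107, 0.004, -0.005]
[-0.09, -2.36, -1.5] [-0.122, 0.004, -0.005]
[([-70.1, -17.1, 188.7], 0.84)]
[([28.1, -13.2, 6.6], 0.96)]
[([53.7, -10.3, 32.5], 0.79), ([54.6, -12.0, 25.9], 0.57)]
```

Call:
send_rows(linear=[[0,-0.28,-0.21],[0,-0.56,-0.41],[0,-0.85,-0.6],[0,-1.14,-0.79],[0,-1.44,-0.98],[0,-1.74,-1.16],[0,-2.05,-1.33],[0,-2.36,-1.5]], rot=[[-0.015,0,0],[-0.031,0,0],[-0.046,0,0],[-0.061,0,0],[-0.076,0,0],[-0.092,0,0],[-0.107,0,0],[-0.122,0,0]])

```text
clock: 9.75
tool_pos: [0.5769, 0.063, 0.1572]
tool_rot: [[-0.998, 0.047, 0.047], [0.067, 0.705, 0.706], [0.0, 0.708, -0.706]]
contact_force: [-0.8, -0.0, -0.9]
grip_width: 0.0682
grip_force: 0.3
```

```bash
python3 - <<'E'
from h import *
th,ph,d,w=fit()
n=np.linspace(0,1,9)[1:]
plan([(th+10*k,ph+3*k,d*1000-10*k) for k in n])
p=camera('scene')
for t in ('leg_end','leg_toe','leg_seat'): print([((tj(d['centre'])*1000).round(1).tolist(),round(d['conf'],2)) for d in tip_of(t,p)[:2]])
print(tj(toe_w()+uL*endp(th)[0]+ez*endp(th)[1]))
E
```

```text
clock 9.75 theta 47.8 phi 45.1 d 34.0 w 68.2 side 0.9 F [-0.8 -0.  -0.9] J5 42.3
clock 9.75 theta 47.8 phi 45.1 d 34.0 w 68.2 side 0.9 F [-0.8 -0.  -0.9] J5 42.3
[-0.09, -0.37, -0.2] [-0.007, 0.005, -0.005]
[-0.1, -0.75, -0.38] [-0.013, 0.005, -0.005]
[-0.1, -1.13, -0.56] [-0.02, 0.005, -0.005]
[-0.1, -1.51, -0.73] [-0.026, 0.005, -0.005]
[-0.1, -1.9, -0.9] [-0.033, 0.005, -0.005]
[-0.11, -2.28, -1.05] [-0.039, 0.005, -0.005]
[-0.11, -2.67, -1.19] [-0.046, 0.005, -0.005]
[-0.11, -3.06, -1.33] [-0.052, 0.005, -0.005]
[([-96.2, -20.1, 172.0], 0.74)]
[([30.3, -13.8, 4.2], 0.71), ([-107.9, 2.5, 22.8], 0.42)]
[([47.2, -8.8, 35.9], 0.64), ([52.0, -13.2, 37.7], 0.6)]
[-0.0951 -0.0195  0.1699]
```

Call:
send_rows(linear=[[0,-0.37,-0.2],[0,-0.75,-0.35],[0,-1.13,-0.5],[0,-1.51,-0.62],[0,-1.9,-0.74],[0,-2.28,-0.85],[0,-2.67,-0.94],[0,-3.06,-1.0]], rot=[[-0.007,0,0],[-0.013,0,0],[-0.02,0,0],[-0.026,0,0],[-0.033,0,0],[-0.039,0,0],[-0.046,0,0],[-0.052,0,0]])

```text
clock: 10.62
tool_pos: [0.5749, 0.0345, 0.1425]
tool_rot: [[-0.998, 0.045, 0.05], [0.067, 0.668, 0.741], [0.0, 0.743, -0.669]]
contact_force: [-0.9, -0.3, -1.6]
grip_width: 0.0683
grip_force: 0.5
```

```bash
python3 - <<'E'
from h import *
th,ph,d,w=fit()
n=np.linspace(0,1,9)[1:]
plan([(th+10*k,ph+3*k,d*1000+0*k) for k in n])
p=camera('scene');save(p,'s5')
for t in ('leg_end','leg_toe','leg_seat'): print([((tj(d['centre'])*1000).round(1).tolist(),round(d['conf'],2)) for d in tip_of(t,p)[:2]])
print(tj(toe_w()+uL*endp(th)[0]+ez*endp(th)[1]))
E
```

```text
clock 10.62 theta 57.9 phi 48.0 d 27.4 w 68.3 side 1.1 F [-0.9 -0.3 -1.6] J5 43.7
clock 10.62 theta 57.9 phi 48.0 d 27.4 w 68.3 side 1.1 F [-0.9 -0.3 -1.6] J5 43.7
[-0.11, -0.38, -0.02] [-0.007, 0.005, -0.004]
[-0.12, -0.76, -0.03] [-0.013, 0.005, -0.004]
[-0.12, -1.14, -0.03] [-0.02, 0.005, -0.004]
[-0.12, -1.52, -0.02] [-0.026, 0.005, -0.004]
[-0.12, -1.91, -0.01] [-0.033, 0.005, -0.004]
[-0.12, -2.33, 0.02] [-0.039, 0.005, -0.004]
[-0.12, -2.75, 0.06] [-0.046, 0.005, -0.004]
[-0.13, -3.17, 0.11] [-0.052, 0.005, -0.004]
[([-123.0, -22.5, 146.9], 0.67)]
[([27.8, -11.3, 5.9], 0.59)]
[([43.8, -11.8, 42.4], 0.76), ([29.4, -11.5, 5.6], 0.28)]
[-0.122  -0.0211  0.1461]
```

View pics/s5.png

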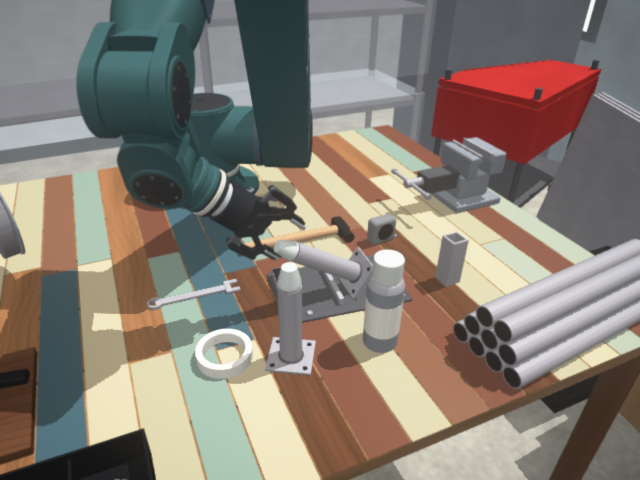

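The leg lies on the lower finger, with its end at (290,248) over the bed. The model and the detection agree within 1–2 mm, so I continue down.

Call:
send_rows(linear=[[0,-0.38,0],[0,-0.76,0],[0,-1.14,0],[0,-1.52,0],[0,-1.91,0],[0,-2.33,0.02],[0,-2.75,0.06],[0,-3.17,0.11]], rot=[[-0.007,0,0],[-0.013,0,0],[-0.02,0,0],[-0.026,0,0],[-0.033,0,0],[-0.039,0,0],[-0.046,0,0],[-0.052,0,0]])

```text
clock: 11.48
tool_pos: [0.5735, 0.0142, 0.118]
tool_rot: [[-0.998, 0.042, 0.052], [0.067, 0.628, 0.775], [0.0, 0.777, -0.63]]
contact_force: [-0.3, 0.3, -2.2]
grip_width: 0.0686
grip_force: 0.6
```

```bash
python3 - <<'E'
from h import *
th,ph,d,w=fit()
n=np.linspace(0,1,9)[1:]
plan([(th+10*k,ph+2*k,d*1000+0*k) for k in n])
p=camera('scene')
for t in ('leg_end','leg_toe','leg_seat'): print([((tj(d['centre'])*1000).round(1).tolist(),round(d['conf'],2)) for d in tip_of(t,p)[:2]])
print(tj(toe_w()+uL*endp(th)[0]+ez*endp(th)[1]))
E
```

```text
clock 11.48 theta 68.0 phi 51.0 d 27.6 w 68.6 side 1.3 F [-0.3  0.3 -2.2] J5 45.1
clock 11.48 theta 68.0 phi 51.0 d 27.6 w 68.6 side 1.3 F [-0.3  0.3 -2.2] J5 45.1
[-0.13, -0.42, 0.04] [-0.004, 0.005, -0.004]
[-0.13, -0.85, 0.09] [-0.009, 0.005, -0.004]
[-0.13, -1.27, 0.15] [-0.013, 0.005, -0.004]
[-0.13, -1.68, 0.21] [-0.017, 0.005, -0.004]
[-0.13, -2.1, 0.29] [-0.022, 0.005, -0.004]
[-0.14, -2.51, 0.38] [-0.026, 0.005, -0.004]
[-0.14, -2.93, 0.47] [-0.031, 0.005, -0.004]
[-0.14, -3.34, 0.58] [-0.035, 0.005, -0.004]
[([-145.7, -21.9, 118.9], 0.91)]
[([27.4, -10.4, 3.7], 0.68), ([-144.9, -24.7, 121.8], 0.39)]
[([35.9, -10.8, 42.4], 0.85)]
[-0.1441 -0.0224  0.118 ]
```

Call:
send_rows(linear=[[0,-0.42,0.04],[0,-0.85,0.09],[0,-1.27,0.15],[0,-1.68,0.21],[0,-2.1,0.29],[0,-2.51,0.38],[0,-2.93,0.47],[0,-3.34,0.58]], rot=[[-0.004,0,0],[-0.009,0,0],[-0.013,0,0],[-0.017,0,0],[-0.022,0,0],[-0.026,0,0],[-0.031,0,0],[-0.035,0,0]])

```text
clock: 12.35
tool_pos: [0.5724, -0.0022, 0.0884]
tool_rot: [[-0.998, 0.04, 0.053], [0.067, 0.601, 0.797], [0.0, 0.798, -0.602]]
contact_force: [0.9, 0.2, -1.6]
grip_width: 0.0685
grip_force: 0.7
```

```bash
python3 - <<'E'
from h import *
th,ph,d,w=fit()
n=np.linspace(0,1,9)[1:]
plan([(th+8*k,ph+1*k,d*1000-2*k) for k in n])
p=camera('scene')
for t in ('leg_end','leg_toe','leg_seat'): print([((tj(d['centre'])*1000).round(1).tolist(),round(d['conf'],2)) for d in tip_of(t,p)[:2]])
print(tj(toe_w()+uL*endp(th)[0]+ez*endp(th)[1]))
E
```

```text
clock 12.35 theta 78.0 phi 53.0 d 27.6 w 68.5 side 1.4 F [ 0.9  0.2 -1.6] J5 45.7
clock 12.35 theta 78.0 phi 53.0 d 27.6 w 68.5 side 1.4 F [ 0.9  0.2 -1.6] J5 45.7
[-0.14, -0.33, 0.06] [-0.002, 0.005, -0.004]
[-0.14, -0.66, 0.12] [-0.004, 0.005, -0.004]
[-0.14, -0.99, 0.19] [-0.007, 0.005, -0.004]
[-0.14, -1.31, 0.27] [-0.009, 0.005, -0.004]
[-0.14, -1.64, 0.35] [-0.011, 0.005, -0.004]
[-0.14, -1.96, 0.43] [-0.013, 0.005, -0.004]
[-0.14, -2.28, 0.53] [-0.015, 0.005, -0.004]
[-0.15, -2.59, 0.62] [-0.017, 0.005, -0.004]
[([-160.1, -21.5, 88.9], 0.94)]
[([26.5, -11.2, 5.2], 0.62)]
[([28.7, -13.8, 44.7], 0.62), ([4.5, -1.8, 1.4], 0.16)]
[-0.1609 -0.0234  0.0868]
```

Call:
send_rows(linear=[[0,-0.33,0.06],[0,-0.66,0.12],[0,-0.99,0.19],[0,-1.31,0.27],[0,-1.64,0.35],[0,-1.96,0.43],[0,-2.28,0.53],[0,-2.59,0.62]], rot=[[-0.002,0,0],[-0.004,0,0],[-0.007,0,0],[-0.009,0,0],[-0.011,0,0],[-0.013,0,0],[-0.015,0,0],[-0.017,0,0]])

```text
clock: 13.22
tool_pos: [0.5717, -0.0127, 0.0641]
tool_rot: [[-0.998, 0.039, 0.054], [0.067, 0.587, 0.806], [0.0, 0.808, -0.589]]
contact_force: [-1.1, 0.0, -1.6]
grip_width: 0.0685
grip_force: 0.8
```

```bash
python3 - <<'E'
from h import *
th,ph,d,w=fit()
n=np.linspace(0,1,9)[1:]
plan([(th+4*k,ph,d*1000) for k in n])
print(tj(sense()['tool_pos']))
p=camera('scene');save(p,'s6')
for t in ('leg_end','leg_toe','leg_seat'): print([((tj(d['centre'])*1000).round(1).tolist(),round(d['conf'],2)) for d in tip_of(t,p)[:2]])
print(tj(toe_w()+uL*endp(th)[0]+ez*endp(th)[1]))
E
```

```text
clock 13.22 theta 85.9 phi 53.9 d 25.7 w 68.5 side 1.4 F [-1.1  0.  -1.6] J5 45.8
clock 13.22 theta 85.9 phi 53.9 d 25.7 w 68.5 side 1.4 F [-1.1  0.  -1.6] J5 45.8
[-0.14, -0.16, 0.06] [0.0, 0.005, -0.004]
[-0.14, -0.32, 0.13] [0.0, 0.005, -0.004]
[-0.15, -0.48, 0.2] [0.0, 0.005, -0.004]
[-0.15, -0.64, 0.26] [0.0, 0.005, -0.004]
[-0.15, -0.79, 0.33] [0.0, 0.005, -0.004]
[-0.15, -0.95, 0.4] [0.0, 0.005, -0.004]
[-0.15, -1.11, 0.48] [0.0, 0.005, -0.004]
[-0.15, -1.26, 0.55] [0.0, 0.005, -0.004]
[-0.1358 -0.0205  0.0641]
[([-171.8, -25.0, 61.5], 0.69), ([27.7, -10.1, 6.6], 0.54)]
[([27.0, -11.4, 6.8], 0.76), ([-134.5, -168.0, -0.8], 0.48)]
[([22.8, -13.7, 44.8], 0.85)]
[-0.1703 -0.024   0.0601]
```

View pics/s6.png

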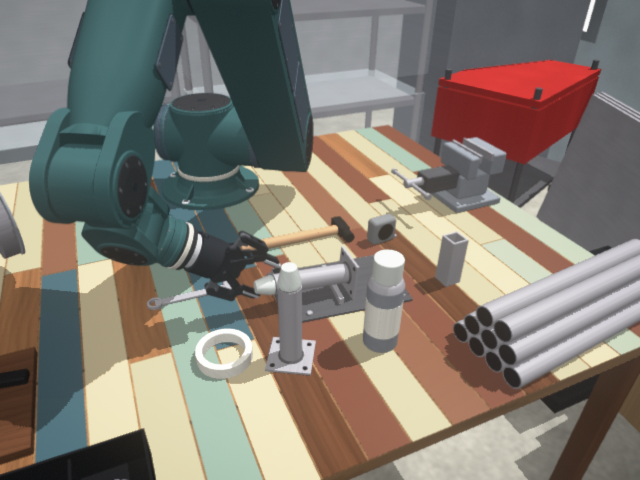

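The leg is nearly level (86°), still on the finger and carrying about 1.6 N. The last degrees go slowly.

Call:
send_rows(linear=[[0,-0.16,0.06],[0,-0.32,0.13],[0,-0.48,0.2],[0,-0.64,0.26],[0,-0.79,0.33],[0,-0.95,0.4],[0,-1.11,0.48],[0,-1.26,0.55]], rot=[[0,0,0],[0,0,0],[0,0,0],[0,0,0],[0,0,0],[0,0,0],[0,0,0],[0,0,0]])

```text
clock: 14.08
tool_pos: [0.5716, -0.0156, 0.0509]
tool_rot: [[-0.998, 0.039, 0.054], [0.067, 0.588, 0.806], [-0.0, 0.808, -0.589]]
contact_force: [-0.6, 0.7, -0.5]
grip_width: 0.0683
grip_force: 0.0
```

```bash
python3 - <<'E'
from h import *
th,ph,d,w=fit();print(sense()['grip_force'])
p=camera('scene')
for t in ('leg_end','leg_toe','leg_seat'): print([((tj(d['centre'])*1000).round(1).tolist(),round(d['conf'],2)) for d in tip_of(t,p)[:2]])
print(tj(toe_w()+uL*endp(th)[0]+ez*endp(th)[1]))
E
```

```text
clock 14.08 theta 89.8 phi 53.9 d 25.8 w 68.3 side 1.4 F [-0.6  0.7 -0.5] J5 45.7
0.005837426178914029
[([-174.9, -25.5, 46.5], 0.62), ([-286.4, 52.2, -2.9], 0.54)]
[([25.7, -11.7, 6.5], 0.68)]
[([20.4, -14.4, 46.2], 0.59)]
[-0.1735 -0.0242  0.0466]
```

Landed: the finger load is zero and the end is at z = 46 mm. Back the finger off and withdraw along the tool axis.

Call:
send_rows(linear=[[0,-0.15,0],[0,-0.3,0],[0,-0.4,-0.5],[0,-0.4,-2],[0,-0.4,-4],[0,-0.4,-7],[0,-0.4,-10],[0,-0.4,-13]], rot=[[0,0,0],[0,0,0],[0,0,0],[0,0,0],[0,0,0],[0,0,0],[0,0,0],[0,0,0]])

```text
clock: 14.95
tool_pos: [0.564, -0.124, 0.1255]
tool_rot: [[-0.998, 0.039, 0.054], [0.067, 0.587, 0.807], [-0.0, 0.808, -0.589]]
contact_force: [0.2, -0.5, -1.4]
grip_width: 0.068
grip_force: 0.0
```

```bash
python3 - <<'E'
from h import *
s=sense();print(s['clock'],tj(s['tool_pos']),s['contact_force'],s['joints'])
# final push tool: tool pointing down, tool y along jig y
R1=JR@np.c_[[1,0,0],[0,-1,0],[0,0,-1]];R2=JR@np.c_[[-1,0,0],[0,1,0],[0,0,-1]]
P=tw([.075,-.008,.30])
for R in (R1,R2): rows([(tw([-.2,-.02,.30]),R),(P,R)])
p=camera('top')
for t in ('leg_end','leg_toe','leg_seat'): print([((tj(d['centre'])*1000).round(1).tolist(),round(d['conf'],2)) for d in tip_of(t,p)[:2]])
E
```

```text
14.95 [-0.2471 -0.0261  0.1255] [ 0.1811 -0.5286 -1.4152] [-39.9893  44.226    8.5581  93.3506  40.7303 -51.1602]
[0.36, 16.89, -6.44] [0.719, -0.759, 1.492]
[0.08, 33.1, 15.81] [0.719, -0.759, 1.492]
[0.36, 16.89, -6.44] [0.749, 0.71, -1.395]
[0.08, 33.1, 15.81] [0.749, 0.71, -1.395]
[([-173.9, -28.7, 47.4], 0.89)]
[([26.1, -15.0, 6.5], 0.79)]
[([19.5, -11.7, 46.4], 0.92)]
```

Call:
send_rows(linear=[[0.4,16.9,-6.4],[0.4,16.9,-6.4],[0.4,16.9,-6.4],[0.4,16.9,-6.4],[0.1,33,15.8],[0.1,33,15.8],[0.1,33,15.8],[0.1,33,15.8]], rot=[[0.749,0.71,-1.395],[0.749,0.71,-1.395],[0.749,0.71,-1.395],[0.749,0.71,-1.395],[0.749,0.71,-1.395],[0.749,0.71,-1.395],[0.749,0.71,-1.395],[0.749,0.71,-1.395]], gripper=0.55)

```text
clock: 15.82
tool_pos: [0.576, 0.0902, 0.2926]
tool_rot: [[-0.671, -0.724, -0.159], [-0.718, 0.581, 0.383], [-0.185, 0.371, -0.91]]
contact_force: [-0.0, -0.5, 0.4]
grip_width: 0.0472
grip_force: 0.0
```

```bash
cat >> h.py <<'E'
R2=JR@np.c_[[-1,0,0],[0,1,0],[0,0,-1]]
E
python3 - <<'E'
from h import *
s=sense();print(s['clock'],tj(s['tool_pos']),s['contact_force'],s['joints'])
rows([(tw([.075,-.0125,.25]),R2)])
E
```

```text
15.8167 [-0.033  -0.0124  0.2926] [-0.0084 -0.4697  0.3518] [ -9.255   28.3472  23.0716  98.2326  20.6075 -60.7619]
[-7.79, 3.71, 7.77] [0.315, 0.298, -0.585]
```

Call:
send_rows(linear=[[-7.8,3.7,7.8],[-7.8,3.7,7.8],[-7.8,3.7,7.8],[-7.8,3.7,7.8],[-7.8,3.7,7.8],[-7.8,3.7,7.8],[-7.8,3.7,7.8],[-7.8,3.7,7.8]], rot=[[0.315,0.298,-0.585],[0.315,0.298,-0.585],[0.315,0.298,-0.585],[0.315,0.298,-0.585],[0.315,0.298,-0.585],[0.315,0.298,-0.585],[0.315,0.298,-0.585],[0.315,0.298,-0.585]])

```text
clock: 16.48
tool_pos: [0.5888, 0.1961, 0.2498]
tool_rot: [[-0.126, -0.992, -0.004], [-0.992, 0.126, 0.004], [-0.003, 0.004, -1.0]]
contact_force: [-0.4, -0.6, 0.2]
grip_width: 0.0469
grip_force: 0.0
```

```bash
python3 - <<'E'
from h import *
s=sense();print(s['clock'],tj(s['tool_pos']),s['contact_force'],s['joints'],s['grip_width'])
rows([(tw([.075,-.0125,.03]),R2)])
p=camera('wrist');save(p,'w7')
M=np.array(p['mount']);T=np.eye(4);T[:3,:3]=np.array(s['tool_rot']);T[:3,3]=s['tool_pos'];p['world_to_cam']=np.linalg.inv(T@M)
q=camera('top')
for pp in (p,q):
  for t in ('leg_end','leg_toe','leg_seat'): print([((tj(d['centre'])*1000).round(1).tolist(),round(d['conf'],2)) for d in tip_of(t,pp)[:2]])
E
```

```text
16.4833 [ 0.0736 -0.0123  0.2498] [-0.3791 -0.571   0.2302] [ 10.7919  24.748   14.9294  80.3559   0.2449 -71.9592] 0.04685189914061767
[-0.07, -0.11, 21.98] [0.004, 0.003, -0.006]
[]
[]
[([20.7, -18.4, 43.4], 0.84), ([-1.8, -3.0, 2.2], 0.68)]
[([-172.9, -25.9, 47.6], 0.82)]
[([24.6, -10.7, 6.6], 0.55)]
[([24.5, -9.2, 46.1], 0.58), ([-109.0, 0.4, 24.0], 0.17)]
```

View pics/w7.png

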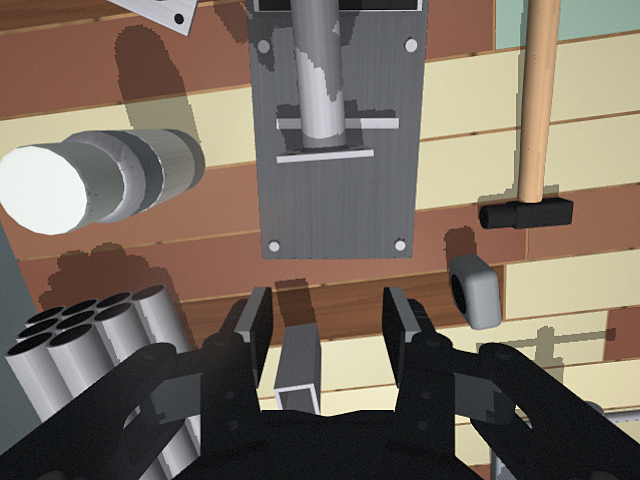

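The view shows the plate at (277–373,155), about 20 mm short of the stop bar (277–398,123) and slightly skewed. The post stub and tape measure are clear of the descent at jig (75,-12).

Call:
send_rows(linear=[[0,-0.1,3],[0,-0.1,6],[0,-0.1,9],[0,-0.1,12.5],[0,-0.1,16],[0,-0.1,19],[0,-0.1,21],[0,-0.1,22]], rot=[[0.004,0.003,-0.006],[0.004,0.003,-0.006],[0.004,0.003,-0.006],[0.004,0.003,-0.006],[0.004,0.003,-0.006],[0.004,0.003,-0.006],[0.004,0.003,-0.006],[0.004,0.003,-0.006]])

```text
clock: 17.55
tool_pos: [0.5891, 0.1947, 0.0273]
tool_rot: [[-0.121, -0.993, -0.002], [-0.993, 0.121, -0.002], [0.002, 0.002, -1.0]]
contact_force: [-0.0, -0.1, 0.4]
grip_width: 0.0467
grip_force: 0.0
```

Call:
send_rows(linear=[[0.5,0,0],[1,0,0],[1.5,0,0],[2,0,0],[2.4,0,0],[2.8,0,0],[3.1,0,0],[3.4,0,0]], rot=[[0,0,0],[0,0,0],[0,0,0],[0,0,0],[0,0,0],[0,0,0],[0,0,0],[0,0,0]])

```text
clock: 18.22
tool_pos: [0.587, 0.1617, 0.0307]
tool_rot: [[-0.119, -0.993, 0.003], [-0.993, 0.119, -0.0], [-0.0, -0.003, -1.0]]
contact_force: [2.1, 6.1, 2.2]
grip_width: 0.0471
grip_force: 0.0
```

```bash
python3 - <<'E'
from h import *
s=sense();print(s['clock'],tj(s['tool_pos']),JR.T@np.array(s['contact_force']),s['grip_width'],s['grip_force'])
rows([(tw([.018,-.0125,.03]),R2)])
q=camera('top')
for t in ('leg_end','leg_toe','leg_seat'): print([((tj(d['centre'])*1000).round(1).tolist(),round(d['conf'],2)) for d in tip_of(t,q)[:2]])
E
```

```text
18.2167 [ 0.0392 -0.0147  0.0307] [ 6.3484 -1.382   2.1858] 0.04713378010522752 0.0
[2.12, 0.22, 0.07] [-0.003, 0.0, 0.001]
[([-176.9, -28.5, 47.8], 0.73), ([18.3, -11.1, 48.1], 0.59)]
[]
[([19.1, -9.2, 45.9], 0.59)]
```

Call:
send_rows(linear=[[0.2,0,0],[0.4,0,0],[0.6,0,0],[0.8,0,0],[1.0,0,0],[1.2,0,0]], rot=[[0,0,0],[0,0,0],[0,0,0],[0,0,0],[0,0,0],[0,0,0]])

```text
clock: 18.92
tool_pos: [0.5851, 0.1494, 0.0303]
tool_rot: [[-0.12, -0.993, 0.002], [-0.993, 0.12, -0.001], [0.001, -0.002, -1.0]]
contact_force: [2.0, 5.1, -0.2]
grip_width: 0.0467
grip_force: 0.0
```

```bash
python3 - <<'E'
from h import *
s=sense();print(s['clock'],tj(s['tool_pos']),JR.T@np.array(s['contact_force']),s['torque'])
q=camera('top');p=camera('scene')
for q in (q,p):
 for t in ('leg_end','leg_toe','leg_seat'): print([((tj(d['centre'])*1000).round(1).tolist(),round(d['conf'],2)) for d in tip_of(t,q)[:2]])
E
```

```text
18.9167 [ 0.0268 -0.0143  0.0303] [ 5.3464 -1.3198 -0.2143] [ 0.7062 -0.3591  0.198 ]
[([-186.2, -21.6, 45.1], 0.69)]
[([-249.1, -134.8, -1.3], 0.47)]
[([7.4, -7.7, 50.0], 0.74)]
[([-188.0, -16.5, 50.6], 0.83)]
[([12.9, -9.2, 8.9], 0.9), ([-106.7, -5.0, 18.0], 0.31)]
[([5.0, -13.7, 47.6], 0.8), ([-131.1, -164.4, -0.5], 0.33)]
```

Call:
send_rows(linear=[[0.1,0,0],[0.2,0,0],[0.3,0,0],[0.4,0,0],[0.5,0,0]], rot=[[0,0,0],[0,0,0],[0,0,0],[0,0,0],[0,0,0]])

```text
clock: 19.73
tool_pos: [0.5846, 0.1446, 0.0303]
tool_rot: [[-0.12, -0.993, 0.002], [-0.993, 0.12, -0.001], [0.001, -0.002, -1.0]]
contact_force: [1.3, 5.1, 1.0]
grip_width: 0.0467
grip_force: 0.0
```

Call:
send_rows(linear=[[0.1,0,0],[0.2,0,0]], rot=[[0,0,0],[0,0,0]])

```text
clock: 19.9
tool_pos: [0.5843, 0.1436, 0.0304]
tool_rot: [[-0.119, -0.993, 0.002], [-0.993, 0.119, 0.001], [-0.002, -0.002, -1.0]]
contact_force: [2.7, 20.3, -1.3]
grip_width: 0.0467
grip_force: 0.0
```

A jump to 20 N means the plate is against the stop. Ease off and look.

Call:
send_rows(linear=[[-0.3,0,0],[-0.8,0,0],[-2,0,0],[-4,0,0],[-4,0,-4],[-4,0,-8],[-4,0,-12],[-4,0,-16]], rot=[[0,0,0],[0,0,0],[0,0,0],[0,0,0],[0,0,0],[0,0,0],[0,0,0],[0,0,0]])

```text
clock: 20.57
tool_pos: [0.5881, 0.1832, 0.192]
tool_rot: [[-0.119, -0.993, 0.001], [-0.993, 0.119, -0.002], [0.002, -0.001, -1.0]]
contact_force: [1.7, 0.6, 0.0]
grip_width: 0.0471
grip_force: 0.0
```

```bash
python3 - <<'E'
from h import *
s=sense();print(s['clock'],tj(s['tool_pos']),s['contact_force'])
w=camera('wrist');save(w,'w8');M=np.array(w['mount']);T=np.eye(4);T[:3,:3]=np.array(s['tool_rot']);T[:3,3]=s['tool_pos'];w['world_to_cam']=np.linalg.inv(T@M)
q=camera('top');p=camera('scene')
for q in (q,p,w):
 for t in ('leg_end','leg_toe','leg_seat'): print([((tj(d['centre'])*1000).round(1).tolist(),round(d['conf'],2)) for d in tip_of(t,q)[:2]])
E
```

```text
20.5667 [ 0.0607 -0.0132  0.192 ] [1.6724 0.5567 0.0043]
[([-192.9, -16.6, 47.4], 0.69)]
[([9.1, -14.3, 10.2], 0.67), ([-195.9, -15.3, 47.5], 0.64)]
[([3.9, -11.4, 48.1], 0.74)]
[]
[([7.6, -11.1, 5.1], 0.73)]
[([5.4, -13.5, 45.4], 0.98)]
[]
[]
[([2.7, -15.9, 42.9], 0.7)]
```

View pics/w8.png

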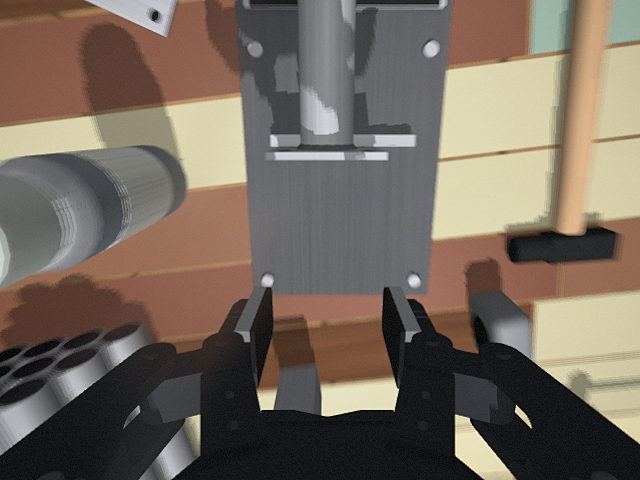

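```bash
python3 - <<'E'
from h import *
s=sense();w=camera('wrist');M=np.array(w['mount']);T=np.eye(4);T[:3,:3]=np.array(s['tool_rot']);T[:3,3]=s['tool_pos'];w['world_to_cam']=np.linalg.inv(T@M)
for n,P in dict(plate_far=[0,-.0135,.086],plate_near=[.005,-.0135,.086],pl=[.005,-.0535,.086],pr=[.005,.0265,.086],stop_far=[-.01,0,.021],stop_near=[0,0,.021],sl=[0,-.06,.021],sr=[0,.06,.021],stopR_near=[0,.045,.021],bed=[.142,-.085,.006],bed2=[.142,.085,.006]).items(): print(n,proj(w,tw(P)).round(1))
im=w['pixels'][100:180,240:440,::-1];cv2.imwrite('pics/w9.png',cv2.resize(im,None,fx=4,fy=4,interpolation=cv2.INTER_CUBIC))
E
```

```text
plate_far [326.  149.2]
plate_near [326.  156.9]
pl [265.7 156.9]
pr [386.4 156.9]
stop_far [342.7 132.1]
stop_near [342.5 144.6]
sl [270.3 144.6]
sr [414.8 144.6]
stopR_near [396.7 144.6]
bed [253.6 292.7]
bed2 [426.6 292.8]
```

View pics/w9.png

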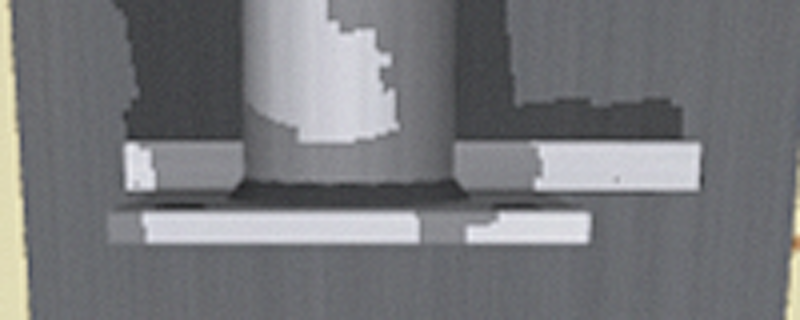

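The stop bar's near edge is at row 148 and the plate's top edge at rows 152.7–161. That 4.7 px spacing matches the 4.6 px predicted for a seated plate, and both edges are level, so the plate is home and square. Raise the arm and hand in.

Call:
send_rows(linear=[[0,0,-3],[0,0,-6],[0,0,-9],[0,0,-10],[0,0,-10],[0,0,-10]], rot=[[0,0,0],[0,0,0],[0,0,0],[0,0,0],[0,0,0],[0,0,0]])

```text
clock: 21.72
tool_pos: [0.5887, 0.1826, 0.29]
tool_rot: [[-0.12, -0.993, 0.002], [-0.993, 0.12, -0.001], [0.001, -0.002, -1.0]]
contact_force: [-0.0, 0.5, -0.9]
grip_width: 0.047
grip_force: 0.0
```

```bash
python3 -c "
from bench import *
print(sense()['clock'],finish_job())"
```

```text
the job is handed in; nothing more can be done
21.7167 None
```

The leg was tipped over under control and lies on the rest bar with its plate square against the stop bar; the arm is clear and the job was handed in at 21.7 s, with a brief peak of about 20 N when the plate met the stop (judging result not shown).

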